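Spice jars to the rack, shakers to their stand

ROBOT

A 6-joint arm with a two-finger parallel gripper is mounted at the origin on a cart in front of the work surface, level with it; the furniture and walls round the work are solid. World frame = base frame: x ahead of the robot, y to its left, z up, the work surface at z = 0. Lengths are in m, angles in rad, forces in N, time in s.
With the tool pointing down it reaches from about 0.375 to 0.9 m from the base axis. Payload 3.1 kg.
Tool frame: the origin (TCP) lies at the centre of the arm's flange, where the gripper is bolted on; the fingertips stand robot.tip_extent ahead of it and the grasp point (between the pads) lies 164 mm ahead of it (robot.tip_extent is the distance from the TCP to the fingertips, in m); z points along the fingers, y is the line along which they close (so a half turn about z gives the same grasp; the last joint's range is limited). The gripper opens to 87 mm and grips with 3 to 60 N. Pads are 19 mm wide; open, the fingers measure 117 mm over their backs; the gripper's body (75 mm by 190 mm) begins 51 mm behind the grasp point.
Start: joints at [-1.351, 0.527, 1.433, -0, 1.181, -0.178], TCP at [0.242, -0.576, 0.405] pointing down, gripper open.
Joint ranges: [-3.08, 3.08], [-0.75, 2.2], [0.22, 2.44], [-1.43, 4.57], [0, 2.65], [-2.85, 2.85]. Speed limits (rad/s): [2.79, 2.79, 3.14, 3.14, 3.14, 3.14].

INTERFACE

Orientations are given as a unit quaternion [x, y, z, w].
In Python, from rig import get_obs, camera, hand_in, cut_out, robot gives the robot as it stands.
- The arm moves only by the tool step_arm, never from a script. Its argument "rows" is a list of rows, each a list of 6 numbers: the shift along the world's x, y, z in m, then the turn, a rotation vector about the world's x, y, z in degrees. A call has 1 to 12 rows; each row shifts and turns the commanded pose from where the row before left it; what a row does not reach is not made up. A row lasts 1/8 s, in which the tool goes at most 62.5 mm and 10.7 degrees, less where a joint would pass 70% of its speed; a pose out of reach is approached as far as the arm can. A call is refused whole if a number of a shift passes 0.0625 or a number of a turn 10.7, either way. A call with a gripper value outside its range is refused whole. "jaw" is the finger opening in m, from 0 to 0.087, set as the call begins (left out, the last holds). The fingers move at their own pace and stop on an object; "squeeze" is the grip in N (left out, the last holds). Time passes only in rows, so rows that do not move let the fingers close. It gives the time, the measured TCP pose, the force, the opening and the grip force at its end, in the units of the state.
- get_obs(): the state, without advancing time (a new reading comes with each control period).
- camera(name): name is "scene" or "top"; returns a dict with "pixels" (400x640x3 uint8, blue, green, red), "depth" (400x640 float32, m along the optical axis (not along the pixel's ray), 0 where there is no reading), "fov_y" (degrees; the focal length in pixels is half the picture's height over the tangent of half this angle, whatever the lens; pixels are square), "cx", "cy" (the principal point, pixels), "extrinsics" (4x4, takes a point from camera to world coordinates). Camera axes: x right, y up, looking along -z (the intrinsics and any distortion apply to the point x, -y, -z); pixel columns grow to the right and rows downward; lengths in m; the calibration is good to about 2 mm. A picture is of the moment at which its call begins.
- hand_in(): hands the job in; it is judged then, once.
Trained networks look in the newest picture that a camera, given by its name, has taken for a name from the list of things; names that differ only in an ending like _2 or _b are one class to them, and where a whole thing is asked for, a point or a joint stands for the part that bears it (a point fixed in the world has none). Each returns a list of dicts, best first, with "confidence" (0 to 1); they miss things now and then, are a little off and sometimes report something else, mostly with a low value. They report only what shows in the picture. A call takes as long as a camera call. They do not tell look-alikes from the thing itself.
- cut_out(label, camera): "region" (400x640 bool, what is visible of it) and "extent" ([centre column, centre row, width, height] in pixels, round what is visible of it).
The state is a dict: "time": time; "q": joint angles; "joint_velocities": joint speeds; "joint_torque": joint torques, N m; "position": TCP position; "tool_rot": TCP orientation; "ft_force": force on the tool from outside, world axes, zero at the start; "moment": the same for the moment, N m; "grip_width": finger opening in m; "grip_force": force on a finger pad.
Only numpy, scipy, OpenCV 4.12 (cv2) and the standard library are available. Lean on these libraries where they do the work, as an engineer would, in place of code of your own. Each camera call takes 0.05 s, during which the arm holds its last target. There are 200 camera calls.

TASK

Tidy up the seasonings on the worktop: stand the three spice jars in the long wooden rack with three wells, and the two glass shakers in the short wooden stand with two wells and a steel knob, one in each well, upright and fully down. Let go of everything, and leave the egg timer and the teaspoon where they are.

Things in the scene. Friction and masses are not known exactly. Their poses are not given: they have to be found in the camera images.
- jar_a: spice jar: clear glass with a paper label and a flat green screw lid as wide as the jar (a printed disc on top); a straight cylinder, 46 mm in diameter, 106 mm tall (lid: top 20 mm), 0.08 to 0.15 kg; stands upright and loose on the worktop. Origin: centre of its underside; z up along its axis; yaw means nothing. The three jars are interchangeable.
- jar_b: spice jar: clear glass with a paper label and a flat green screw lid as wide as the jar (a printed disc on top); a straight cylinder, 46 mm in diameter, 106 mm tall (lid: top 20 mm), 0.08 to 0.15 kg; stands upright and loose on the worktop. Origin: centre of its underside; z up along its axis; yaw means nothing. The three jars are interchangeable.
- jar_c: spice jar: clear glass with a paper label and a flat green screw lid as wide as the jar (a printed disc on top); a straight cylinder, 46 mm in diameter, 106 mm tall (lid: top 20 mm), 0.08 to 0.15 kg; stands upright and loose on the worktop. Origin: centre of its underside; z up along its axis; yaw means nothing. The three jars are interchangeable.
- shaker_a: table shaker: glass with a domed metal cap, shorter than the jars; round, 44 mm in diameter up to 74 mm height, narrowing to a cap about 34 mm wide, 90 mm tall in all, 0.07 to 0.14 kg; stands upright and loose on the worktop. Origin: centre of its underside; z up along its axis; yaw means nothing. The two shakers are interchangeable.
- shaker_b: table shaker: glass with a domed metal cap, shorter than the jars; round, 44 mm in diameter up to 74 mm height, narrowing to a cap about 34 mm wide, 90 mm tall in all, 0.07 to 0.14 kg; stands upright and loose on the worktop. Origin: centre of its underside; z up along its axis; yaw means nothing. The two shakers are interchangeable.
- spice_rack: flat wooden tray, 220 mm long (y) x 80 mm (x) x 24 mm high, three square wells centred at y = -68, 0 and +68 mm, x = 0. Wells: square, 58 x 58 mm, 14 mm deep; rim 24 mm, floor 10 mm above the origin. Fixed. Origin: centre of its underside; y along its length, z up. A tall cupboard fills y > 0.38 from x = 0.35 on.
- shaker_stand: like the rack but shorter, 172 mm long (y) x 80 mm (x) x 24 mm high, two wells centred at y = -45 and +45 mm, x = 0; between them a steel knob 20 mm wide, top 47 mm above the origin. Wells: square, 58 x 58 mm, 14 mm deep; rim 24 mm, floor 10 mm above the origin. Fixed. Origin: centre of its underside; y along its length, z up.
- timer: cream egg timer, round, 64 mm wide, 54 mm tall, loose, behind the holders; leave it alone. Origin: centre of its underside.
- teaspoon: small steel teaspoon lying flat, 127 mm long (its x) x 30 mm x 6 mm, loose, at the right end of the row of jars and shakers, pointing away from the robot; leave it alone. Origin: centre of its outline, on its underside.
Mind the look-alikes: they are no part of the job. Leave any pink look-alike of the shaker_a alone. What is shaped like the shaker_b but blue is not meant.

How it is judged:
By the outcome, as a careful person would: the job done as asked, in the order asked, and still so for the second after the job is handed in, with the robot touching nothing.
It also fails if it takes over 128 s, if anything falls off the work surface, if the arm or the gripper's body presses on something with over 40 N, if the wrist force passes 120 N, or if a joint passes its speed limit or range.

## Working session

There is one attempt and no reset: what is moved stays moved. The work goes in short steps, Python scripts to look and compute and a tool call to move; the robot and the scene stay as the last step left them, time stands still between calls to the robot, and variables do not carry over. Pictures are saved under pics/ and viewed, at most 14 in all, crops included, and the job is handed in when it is done.

Besides the shell and the picture viewer there is one more tool, called after ">>>" by a JSON object that holds its "op" and its "data". step_arm: Moves the arm, as the interface text tells. Its arguments: {"type":"object","properties":{"rows":{"type":"array"},"jaw":{"type":"number"},"squeeze":{"type":"number"}},"required":["rows"]}

```bash
mkdir -p pics; cat > h.py <<'E'
import numpy as np,cv2
from rig import get_obs,camera,hand_in,cut_out,robot
def cloud(c):
    f=200/np.tan(np.radians(c["fov_y"])/2); d=c["depth"]; v,u=np.mgrid[:400,:640]
    P=np.stack([(u-c["cx"])/f*d,-(v-c["cy"])/f*d,-d,np.ones_like(d)],-1)@c["extrinsics"].T
    P=P[...,:3]; P[d==0]=np.nan; return P
E
python3 - <<'E'
from h import *
print(robot.tip_extent,get_obs()["position"],get_obs()["tool_rot"])
for n in("top","scene"):
    c=camera(n);cv2.imwrite(f"pics/{n}0.png",c["pixels"]);P=cloud(c);print(n,c["extrinsics"].round(3).tolist(),{k:v for k,v in c.items() if k not in("pixels","depth","extrinsics")})
    for l in("jar_a","shaker_a","spice_rack","shaker_stand","timer","teaspoon"):
        for r in cut_out(l,n):
            p=P[r["region"]];p=p[~np.isnan(p[:,0])]
            if len(p)<5: print(l,"few");continue
            t=p[p[:,2]>np.percentile(p[:,2],95)-.012]
            print(l,round(r["confidence"],2),np.round(r["extent"]),"med",np.median(p,0).round(3),"topmid",((t.min(0)+t.max(0))/2).round(3),"range",p.min(0).round(3),p.max(0).round(3),c["pixels"][r["region"]].mean(0).round())
E
```

```text
0.1822 [ 0.24208489 -0.57584908  0.40376371] [ 9.80279879e-01  1.97611184e-01 -2.57649916e-05 -1.08557098e-03]
top [[-0.028, 0.984, -0.176, 0.402], [-0.999, -0.023, 0.033, -0.007], [0.028, 0.177, 0.984, 1.135], [0.0, 0.0, 0.0, 1.0]] {'fov_y': 47.535017298132196, 'cx': 316.98320326091215, 'cy': 206.05895097848597}
jar_a 0.83 [250. 257.  24.  22.] med [0.475 0.111 0.104] topmid [0.477 0.115 0.104] range [0.454 0.092 0.008] [0.499 0.138 0.111] [103. 133. 113.]
jar_a 0.76 [297. 270.  20.  20.] med [0.441 0.005 0.105] topmid [0.442 0.005 0.104] range [ 0.418 -0.017 -0.004] [0.467 0.026 0.112] [120. 151. 152.]
jar_a 0.74 [343. 263.  22.  20.] med [ 0.457 -0.094  0.105] topmid [ 0.458 -0.095  0.104] range [ 0.435 -0.117  0.   ] [ 0.479 -0.073  0.111] [73. 99. 75.]
shaker_a 0.77 [383. 288.  19.  20.] med [ 0.392 -0.184  0.081] topmid [ 0.394 -0.191  0.085] range [ 0.369 -0.207 -0.002] [ 0.412 -0.17   0.091] [ 82.  75. 118.]
shaker_a 0.69 [392. 252.  19.  18.] med [ 0.48  -0.208  0.08 ] topmid [ 0.484 -0.214  0.085] range [ 0.462 -0.248 -0.002] [ 0.503 -0.194  0.092] [ 92.  98. 102.]
shaker_a
[... 2961 characters left out ...]
nge [ 0.387  0.046 -0.002] [0.663 0.384 0.322] [ 81. 120. 163.]
shaker_stand 0.76 [322. 184.  56.  38.] med [ 0.634 -0.109  0.018] topmid [ 0.636 -0.118  0.034] range [ 0.592 -0.228 -0.004] [ 0.699 -0.029  0.053] [ 89. 124. 161.]
timer 0.76 [285. 164.  24.  25.] med [ 0.764 -0.088  0.041] topmid [ 0.776 -0.098  0.051] range [ 0.745 -0.132  0.002] [ 0.802 -0.067  0.059] [151. 167. 173.]
timer 0.73 [261. 241.  79.  62.] med [0.609 0.157 0.015] topmid [0.609 0.158 0.023] range [ 0.557  0.045 -0.   ] [0.66  0.272 0.031] [ 80. 119. 163.]
teaspoon 0.46 [386. 174.  29.  21.] med [ 0.514 -0.297  0.003] topmid [ 0.523 -0.3    0.003] range [ 0.468 -0.315 -0.006] [ 0.578 -0.285  0.008] [184. 197. 204.]
```

```bash
python3 - <<'E'
from h import *
a=cv2.imread("pics/top0.png")[110:320,180:450];b=cv2.imread("pics/scene0.png")[130:310,230:430]
cv2.imwrite("pics/t1.png",cv2.resize(a,(770,599),interpolation=cv2.INTER_CUBIC));cv2.imwrite("pics/s1.png",cv2.resize(b,(660,594),interpolation=cv2.INTER_CUBIC))
c=camera("top");P=cloud(c);c2=camera("scene");P2=cloud(c2)
for l in("spice_rack","shaker_stand"):
  for n,Q in(("top",P),("scene",P2)):
    r=cut_out(l,n)[0]["region"];p=Q[r];
    p=p[(p[:,2]>.018)&(p[:,2]<.030)&(p[:,0]>.53)]
    print(l,n,len(p),cv2.minAreaRect((p[:,:2]*1000).astype(np.float32)))
E
```

```text
spice_rack top 1227 ((610.1748657226562, 158.3734130859375), (220.44581604003906, 80.59024810791016), 81.10606384277344)
spice_rack scene 899 ((611.0581665039062, 157.9584503173828), (220.19253540039062, 83.85151672363281), 81.06072998046875)
shaker_stand top 1027 ((635.044189453125, -119.00630187988281), (81.14407348632812, 171.70249938964844), 1.6753627061843872)
shaker_stand scene 608 ((635.3081665039062, -117.34825897216797), (83.91657257080078, 178.86349487304688), 3.639866590499878)
```

View pics/t1.png

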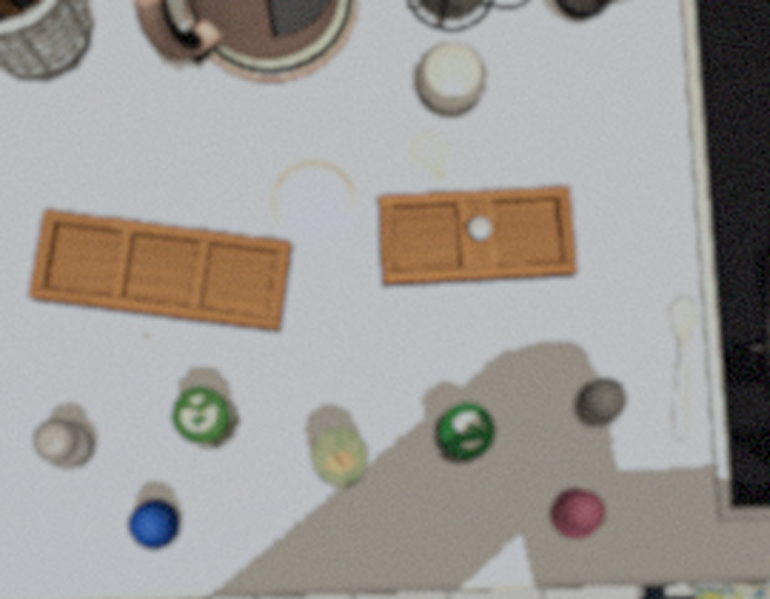

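View pics/s1.png

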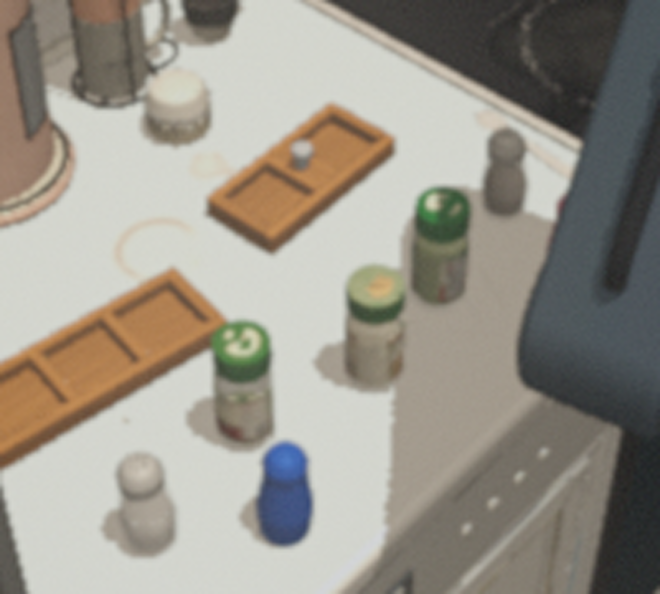

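The targets in crop t1 are the jars at (203,415), (340,455) and (465,432), and the clear/grey shakers at (62,440) and (600,402). The blue one (155,523) and the pink one (577,512) are look-alikes and get left alone. The middle jar has a pale disc, but the scene view shows its lid is green. The timer is at (450,78) and the spoon at (682,370).

I'll grip along world x so the fingers stay clear of neighbouring things. First I go above the left jar at (0.477, 0.115).

>>> {"op": "step_arm", "data": {"rows": [[0.0196, 0.0576, 0, 0, 0, 9.6], [0.0196, 0.0576, 0, 0, 0, 9.6], [0.0196, 0.0576, 0, 0, 0, 9.6], [0.0196, 0.0576, 0, 0, 0, 9.6], [0.0196, 0.0576, 0, 0, 0, 9.6], [0.0196, 0.0576, 0, 0, 0, 9.6], [0.0196, 0.0576, 0, 0, 0, 9.6], [0.0196, 0.0576, 0, 0, 0, 0], [0.0196, 0.0576, 0, 0, 0, 0], [0.0196, 0.0576, 0, 0, 0, 0], [0.0196, 0.0576, 0, 0, 0, 0], [0.0196, 0.0576, 0, 0, 0, 0]], "jaw": 0.075, "squeeze": 15}}

```text
time: 2.5
position: [0.4778, 0.1171, 0.4051]
tool_rot: [0.707, 0.707, 0.0, 0.001]
ft_force: [1.8, -1.2, -0.3]
grip_width: 0.0751
grip_force: 0.0
```

>>> {"op": "step_arm", "data": {"rows": [[0, 0, 0, 0, 0, 0], [0, 0, 0, 0, 0, 0]]}}

```text
time: 2.75
position: [0.477, 0.1151, 0.4046]
tool_rot: [0.707, 0.707, -0.0, -0.0]
ft_force: [0.3, -0.1, -0.3]
grip_width: 0.0752
grip_force: 0.0
```

>>> {"op": "step_arm", "data": {"rows": [[0, 0, -0.05, 0, 0, 0], [0, 0, -0.05, 0, 0, 0], [0, 0, -0.03, 0, 0, 0], [0, 0, -0.02, 0, 0, 0], [0, 0, -0.01, 0, 0, 0], [0, 0, 0, 0, 0, 0], [0, 0, 0, 0, 0, 0]]}}

```text
time: 3.62
position: [0.4777, 0.1146, 0.2456]
tool_rot: [0.707, 0.707, 0.001, 0.001]
ft_force: [-0.4, -0.2, -0.4]
grip_width: 0.0752
grip_force: 0.0
```

>>> {"op": "step_arm", "data": {"rows": [[0, 0, 0, 0, 0, 0], [0, 0, 0, 0, 0, 0], [0, 0, 0, 0, 0, 0], [0, 0, 0, 0, 0, 0], [0, 0, 0, 0, 0, 0]], "jaw": 0.03}}

```text
time: 4.25
position: [0.4775, 0.1151, 0.2449]
tool_rot: [0.707, 0.707, 0.0, 0.0]
ft_force: [0.2, -0.2, 0.9]
grip_width: 0.0452
grip_force: 14.9
```

>>> {"op": "step_arm", "data": {"rows": [[0, 0, 0.02, 0, 0, 0], [0, 0, 0.04, 0, 0, 0], [0, 0, 0.05, 0, 0, 0], [0, 0, 0.04, 0, 0, 0], [0.0205, 0.015, 0, 0, 0, 0], [0.04, 0.03, 0, 0, 0, 0], [0.04, 0.03, 0, 0, 0, 0], [0.03, 0.025, 0, 0, 0, 0], [0.013, 0.01, 0, 0, 0, 0], [0, 0, 0, 0, 0, 0], [0, 0, 0, 0, 0, 0]]}}

```text
time: 5.62
position: [0.62, 0.2246, 0.3941]
tool_rot: [0.707, 0.707, -0.001, -0.001]
ft_force: [-0.4, -0.1, -0.6]
grip_width: 0.0455
grip_force: 14.9
```

```bash
python3 - <<'E'
from h import *
c=camera("scene");P=cloud(c);print(get_obs()["position"].round(4) if hasattr(get_obs()["position"],'round') else get_obs()["position"])
for r in cut_out("jar_a","scene"):
    print(round(r["confidence"],2),np.round(r["extent"]),np.nanmedian(P[r["region"]],0).round(3))
im=c["pixels"][60:330,150:430];cv2.imwrite("pics/s2.png",cv2.resize(im,(622,600),interpolation=cv2.INTER_CUBIC))
E
```

```text
[0.62   0.2245 0.3944]
0.91 [344. 229.  20.  36.] [0.433 0.019 0.076]
0.61 [225. 207.  24.  31.] [0.604 0.241 0.194]
```

View pics/s2.png

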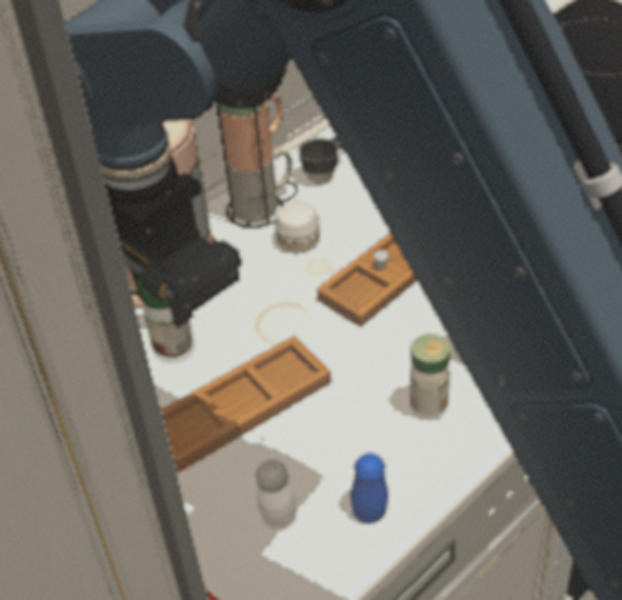

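The jar at (170,330) hangs upright above the left well, so I'll lower it.

>>> {"op": "step_arm", "data": {"rows": [[0, 0, -0.04, 0, 0, 0], [0, 0, -0.04, 0, 0, 0], [0, 0, -0.03, 0, 0, 0], [0, 0, -0.015, 0, 0, 0], [0, 0, -0.008, 0, 0, 0], [0, 0, -0.004, 0, 0, 0], [0, 0, -0.003, 0, 0, 0], [0, 0, 0, 0, 0, 0]]}}

```text
time: 6.72
position: [0.621, 0.2251, 0.2553]
tool_rot: [0.707, 0.707, 0.0, 0.0]
ft_force: [0.4, -0.4, -1.4]
grip_width: 0.0455
grip_force: 14.9
```

>>> {"op": "step_arm", "data": {"rows": [[0, 0, -0.001, 0, 0, 0], [0, 0, -0.001, 0, 0, 0], [0, 0, 0, 0, 0, 0]]}}

```text
time: 7.1
position: [0.6213, 0.2252, 0.2546]
tool_rot: [0.707, 0.707, 0.001, 0.001]
ft_force: [-0.8, -0.1, 6.0]
grip_width: 0.0455
grip_force: 15.0
```

>>> {"op": "step_arm", "data": {"rows": [[0, 0, 0, 0, 0, 0], [0, 0, 0, 0, 0, 0], [0, 0, 0, 0, 0, 0]], "jaw": 0.07}}

```text
time: 7.48
position: [0.6208, 0.225, 0.2525]
tool_rot: [0.707, 0.707, -0.0, -0.0]
ft_force: [0.1, 0.2, -0.0]
grip_width: 0.0661
grip_force: 0.0
```

>>> {"op": "step_arm", "data": {"rows": [[0, 0, 0.02, 0, 0, 0], [0, 0, 0.04, 0, 0, 0], [0, 0, 0.05, 0, 0, 0], [0, 0, 0.042, 0, 0, 0], [-0.0205, -0.0315, 0, 0, 0, 0], [-0.05, -0.06, 0, 0, 0, 0], [-0.05, -0.06, 0, 0, 0, 0], [-0.04, -0.048, 0, 0, 0, 0], [-0.018, -0.02, 0, 0, 0, 0], [0, 0, 0, 0, 0, 0], [0, 0, 0, 0, 0, 0]]}}

```text
time: 8.85
position: [0.4631, 0.0297, 0.4057]
tool_rot: [0.707, 0.707, 0.001, 0.001]
ft_force: [0.6, -0.3, 0.4]
grip_width: 0.0702
grip_force: 0.0
```

```bash
cat > look.py <<'E'
import sys
from h import *
for n in sys.argv[1:]:
    c=camera(n);P=cloud(c)
    for l in("jar_a","shaker_a"):
        for r in cut_out(l,n):
            p=P[r["region"]];p=p[~np.isnan(p[:,0])];t=p[p[:,2]>np.percentile(p[:,2],95)-.012]
            print(n,l,round(r["confidence"],2),np.round(r["extent"]),((t.min(0)+t.max(0))/2).round(3),np.percentile(p[:,2],95).round(3))
E
python3 look.py top scene
```

```text
top jar_a 0.55 [343. 264.  21.  21.] [ 0.458 -0.096  0.104] 0.108
top shaker_a 0.74 [384. 288.  16.  18.] [ 0.393 -0.19   0.086] 0.09
top shaker_a 0.58 [202. 267.  22.  19.] [0.462 0.235 0.085] 0.089
top shaker_a 0.53 [392. 251.  20.  18.] [ 0.484 -0.214  0.085] 0.09
top shaker_a 0.48 [238. 296.  12.  16.] [0.391 0.146 0.081] 0.085
scene jar_a 0.96 [343. 230.  18.  38.] [0.444 0.007 0.105] 0.109
scene jar_a 0.82 [234. 240.  22.  39.] [0.622 0.227 0.114] 0.118
scene jar_a 0.67 [364. 206.  18.  42.] [ 0.459 -0.095  0.104] 0.108
scene shaker_a 0.92 [277. 281.  21.  34.] [0.462 0.236 0.086] 0.09
scene shaker_a 0.58 [379. 185.   8.  25.] [0.341 0.011 0.314] 0.086
scene shaker_a 0.56 [319. 282.  13.  37.] [0.394 0.162 0.085] 0.09
```

>>> {"op": "step_arm", "data": {"rows": [[-0.011, -0.012, 0, 0, 0, 0], [-0.01, -0.012, 0, 0, 0, 0], [0, 0, -0.05, 0, 0, 0], [0, 0, -0.05, 0, 0, 0], [0, 0, -0.03, 0, 0, 0], [0, 0, -0.02, 0, 0, 0], [0, 0, -0.01, 0, 0, 0], [0, 0, 0, 0, 0, 0], [0, 0, 0, 0, 0, 0]]}}

```text
time: 10.28
position: [0.4415, 0.0053, 0.2455]
tool_rot: [0.707, 0.707, 0.0, 0.001]
ft_force: [0.2, 0.1, 0.3]
grip_width: 0.0702
grip_force: 0.0
```

>>> {"op": "step_arm", "data": {"rows": [[0, 0, 0, 0, 0, 0], [0, 0, 0, 0, 0, 0], [0, 0, 0, 0, 0, 0], [0, 0, 0, 0, 0, 0], [0, 0, 0, 0, 0, 0]], "jaw": 0.03}}

```text
time: 10.9
position: [0.4415, 0.0055, 0.2449]
tool_rot: [0.707, 0.707, 0.0, 0.0]
ft_force: [0.3, -0.2, 2.4]
grip_width: 0.0452
grip_force: 14.9
```

>>> {"op": "step_arm", "data": {"rows": [[0, 0, 0.02, 0, 0, 0], [0, 0, 0.04, 0, 0, 0], [0, 0, 0.05, 0, 0, 0], [0, 0, 0.04, 0, 0, 0], [0.0185, 0.0165, 0, 0, 0, 0], [0.04, 0.036, 0, 0, 0, 0], [0.045, 0.041, 0, 0, 0, 0], [0.04, 0.036, 0, 0, 0, 0], [0.025, 0.023, 0, 0, 0, 0], [0, 0, 0, 0, 0, 0], [0, 0, 0, 0, 0, 0]]}}

```text
time: 12.28
position: [0.6089, 0.1578, 0.3937]
tool_rot: [0.707, 0.707, -0.001, -0.001]
ft_force: [-0.6, 0.7, -0.9]
grip_width: 0.0451
grip_force: 14.9
```

>>> {"op": "step_arm", "data": {"rows": [[0, 0, -0.04, 0, 0, 0], [0, 0, -0.04, 0, 0, 0], [0, 0, -0.03, 0, 0, 0], [0, 0, -0.015, 0, 0, 0], [0, 0, -0.008, 0, 0, 0], [0, 0, -0.004, 0, 0, 0], [0, 0, -0.003, 0, 0, 0], [0, 0, -0.001, 0, 0, 0], [0, 0, -0.001, 0, 0, 0], [0, 0, 0, 0, 0, 0]]}}

```text
time: 13.52
position: [0.6104, 0.1581, 0.2547]
tool_rot: [0.707, 0.707, 0.001, 0.001]
ft_force: [-0.9, 0.2, 5.7]
grip_width: 0.0452
grip_force: 15.0
```

>>> {"op": "step_arm", "data": {"rows": [[0, 0, 0, 0, 0, 0], [0, 0, 0, 0, 0, 0], [0, 0, 0, 0, 0, 0]], "jaw": 0.07}}

```text
time: 13.9
position: [0.6097, 0.158, 0.2526]
tool_rot: [0.707, 0.707, -0.0, -0.0]
ft_force: [-0.8, -0.8, 0.1]
grip_width: 0.0661
grip_force: 0.0
```

>>> {"op": "step_arm", "data": {"rows": [[0, 0, 0.02, 0, 0, 0], [0, 0, 0.04, 0, 0, 0], [0, 0, 0.05, 0, 0, 0], [0, 0, 0.042, 0, 0, 0], [-0.02, -0.034, 0, 0, 0, 0], [-0.034, -0.056, 0, 0, 0, 0], [-0.034, -0.056, 0, 0, 0, 0], [-0.034, -0.056, 0, 0, 0, 0], [-0.0295, -0.0515, 0, 0, 0, 0], [0, 0, 0, 0, 0, 0], [0, 0, 0, 0, 0, 0]]}}

```text
time: 15.28
position: [0.4631, -0.0879, 0.4048]
tool_rot: [0.708, 0.707, 0.0, -0.0]
ft_force: [0.2, -0.6, 0.3]
grip_width: 0.0702
grip_force: 0.0
```

>>> {"op": "step_arm", "data": {"rows": [[0, 0, -0.05, 0, 0, 0], [0, 0, -0.05, 0, 0, 0], [0, 0, -0.03, 0, 0, 0], [0, 0, -0.02, 0, 0, 0], [0, 0, -0.01, 0, 0, 0], [0, 0, 0, 0, 0, 0], [0, 0, 0, 0, 0, 0]]}}

```text
time: 16.15
position: [0.4635, -0.0875, 0.2454]
tool_rot: [0.707, 0.707, 0.0, 0.001]
ft_force: [-0.3, 0.0, 0.6]
grip_width: 0.0698
grip_force: 0.0
```

>>> {"op": "step_arm", "data": {"rows": [[0, 0, 0, 0, 0, 0], [0, 0, 0, 0, 0, 0], [0, 0, 0, 0, 0, 0], [0, 0, 0, 0, 0, 0], [0, 0, 0, 0, 0, 0]], "jaw": 0.03}}

```text
time: 16.77
position: [0.4629, -0.0878, 0.2449]
tool_rot: [0.707, 0.707, -0.0, -0.0]
ft_force: [0.1, -0.2, 2.9]
grip_width: 0.0449
grip_force: 14.9
```

Clipped rows left the grasp about 8 mm off in y, so I'll open, shift and grip again.

>>> {"op": "step_arm", "data": {"rows": [[0, 0, 0, 0, 0, 0], [0, 0, 0, 0, 0, 0], [0, 0, 0, 0, 0, 0], [0, -0.004, 0, 0, 0, 0], [-0.001, -0.004, 0, 0, 0, 0], [0, 0, 0, 0, 0, 0]], "jaw": 0.07}}

```text
time: 17.52
position: [0.462, -0.0962, 0.2447]
tool_rot: [0.707, 0.707, 0.0, 0.0]
ft_force: [0.4, 0.4, -0.3]
grip_width: 0.0695
grip_force: 0.0
```

```bash
python3 look.py scene|grep jar
```

```text
scene jar_a 0.97 [233. 239.  24.  43.] [0.622 0.226 0.114] 0.118
scene jar_a 0.86 [364. 209.  13.  38.] [ 0.462 -0.085  0.103] 0.108
scene jar_a 0.62 [256. 228.  22.  38.] [0.609 0.16  0.115] 0.118
```

>>> {"op": "step_arm", "data": {"rows": [[0, 0, 0, 0, 0, 0], [0, 0, 0, 0, 0, 0], [0, 0, 0, 0, 0, 0], [0, 0, 0, 0, 0, 0], [0, 0, 0, 0, 0, 0]], "jaw": 0.03}}

```text
time: 18.3
position: [0.4621, -0.0957, 0.2448]
tool_rot: [0.707, 0.707, 0.0, 0.0]
ft_force: [0.8, -0.8, -0.1]
grip_width: 0.0448
grip_force: 15.0
```

>>> {"op": "step_arm", "data": {"rows": [[0, 0, 0.02, 0, 0, 0], [0, 0, 0.04, 0, 0, 0], [0, 0, 0.05, 0, 0, 0], [0, 0, 0.04, 0, 0, 0], [0.0175, 0.0268, 0, 0, 0, 0], [0.033, 0.045, 0, 0, 0, 0], [0.034, 0.045, 0, 0, 0, 0], [0.033, 0.045, 0, 0, 0, 0], [0.02, 0.025, 0, 0, 0, 0], [0, 0, 0, 0, 0, 0], [0, 0, 0, 0, 0, 0]]}}

```text
time: 19.68
position: [0.5987, 0.0907, 0.394]
tool_rot: [0.707, 0.707, -0.001, -0.001]
ft_force: [-0.3, -0.2, -0.4]
grip_width: 0.0452
grip_force: 15.0
```

```bash
python3 - <<'E'
from h import *
c=camera("scene");P=cloud(c);m=(P[...,2]>.15)&(P[...,2]<.21)&(abs(P[...,0]-.6)<.04)&(abs(P[...,1]-.09)<.04)
p=P[m];print(len(p))
# circle fit r=.023
from scipy.optimize import least_squares
print(least_squares(lambda q:np.hypot(p[:,0]-q[0],p[:,1]-q[1])-.023,[.6,.09],loss="soft_l1",f_scale=.002).x)
im=c["pixels"][80:300,200:430];cv2.imwrite("pics/s3.png",cv2.resize(im,(620,593),interpolation=cv2.INTER_CUBIC))
E
```

```text
303
[0.59752755 0.08902116]
```

View pics/s3.png

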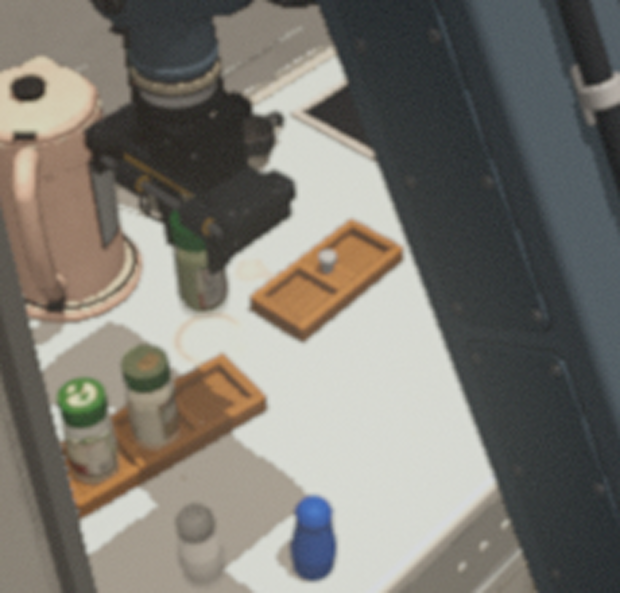

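Two jars stand upright in the rack at (90,430) and (150,395). The third jar is held upright at (200,260), within 2 mm of the last well's centre, so I'll lower it.

>>> {"op": "step_arm", "data": {"rows": [[0, 0.001, -0.04, 0, 0, 0], [0, 0, -0.04, 0, 0, 0], [0, 0, -0.03, 0, 0, 0], [0, 0, -0.015, 0, 0, 0], [0, 0, -0.008, 0, 0, 0], [0, 0, -0.004, 0, 0, 0], [0, 0, -0.003, 0, 0, 0], [0, 0, -0.001, 0, 0, 0], [0, 0, -0.001, 0, 0, 0], [0, 0, 0, 0, 0, 0]]}}

```text
time: 20.98
position: [0.5999, 0.0921, 0.2546]
tool_rot: [0.707, 0.707, 0.001, 0.001]
ft_force: [-0.8, 0.9, 5.7]
grip_width: 0.0453
grip_force: 15.0
```

>>> {"op": "step_arm", "data": {"rows": [[0, 0, 0, 0, 0, 0], [0, 0, 0, 0, 0, 0], [0, 0, 0, 0, 0, 0]], "jaw": 0.07}}

```text
time: 21.35
position: [0.5995, 0.0921, 0.2526]
tool_rot: [0.707, 0.707, -0.0, -0.0]
ft_force: [0.5, -0.1, 0.3]
grip_width: 0.0656
grip_force: 0.0
```

>>> {"op": "step_arm", "data": {"rows": [[0, 0, 0.02, 0, 0, 0], [0, 0, 0.04, 0, 0, 0], [0, 0, 0.05, 0, 0, 0], [0, 0, 0.042, 0, 0, 0], [-0.02, 0.02, 0, 0, 0, 0], [-0.035, 0.036, 0, 0, 0, 0], [-0.035, 0.036, 0, 0, 0, 0], [-0.033, 0.034, 0, 0, 0, 0], [-0.015, 0.0175, 0, 0, 0, 0], [0, 0, 0, 0, 0, 0], [0, 0, 0, 0, 0, 0]]}}

```text
time: 22.72
position: [0.4622, 0.2352, 0.4048]
tool_rot: [0.707, 0.707, 0.0, 0.0]
ft_force: [-0.1, -0.2, -0.0]
grip_width: 0.07
grip_force: 0.0
```

>>> {"op": "step_arm", "data": {"rows": [[0, 0, -0.05, 0, 0, 0], [0, 0, -0.05, 0, 0, 0], [0, 0, -0.04, 0, 0, 0], [0, 0, -0.03, 0, 0, 0], [0, 0, -0.015, 0, 0, 0], [0, 0, 0, 0, 0, 0], [0, 0, 0, 0, 0, 0]]}}

```text
time: 23.6
position: [0.4623, 0.2354, 0.2207]
tool_rot: [0.707, 0.707, 0.001, 0.001]
ft_force: [0.1, -0.6, 0.0]
grip_width: 0.0697
grip_force: 0.0
```

>>> {"op": "step_arm", "data": {"rows": [[0, 0, 0, 0, 0, 0], [0, 0, 0, 0, 0, 0], [0, 0, 0, 0, 0, 0], [0, 0, 0, 0, 0, 0], [0, 0, 0, 0, 0, 0]], "jaw": 0.03}}

```text
time: 24.22
position: [0.4616, 0.2356, 0.2198]
tool_rot: [0.707, 0.707, 0.0, 0.0]
ft_force: [0.5, 0.2, 1.2]
grip_width: 0.039
grip_force: 14.9
```

>>> {"op": "step_arm", "data": {"rows": [[0, 0, 0.02, 0, 0, 0], [0, 0, 0.045, 0, 0, 0], [0, 0, 0.05, 0, 0, 0], [0, 0, 0.045, 0, 0, 0], [0, 0, 0, 0, 0, 0]]}}

```text
time: 24.85
position: [0.4623, 0.2359, 0.3832]
tool_rot: [0.707, 0.707, 0.004, 0.002]
ft_force: [-0.4, 0.2, -2.0]
grip_width: 0.0389
grip_force: 14.8
```

>>> {"op": "step_arm", "data": {"rows": [[0.0115, -0.0214, 0, 0, 0, 0], [0.025, -0.045, 0, 0, 0, 0], [0.025, -0.045, 0, 0, 0, 0], [0.025, -0.045, 0, 0, 0, 0], [0.025, -0.045, 0, 0, 0, 0], [0.025, -0.045, 0, 0, 0, 0], [0.02, -0.036, 0, 0, 0, 0], [0.015, -0.027, 0, 0, 0, 0], [0, 0, 0, 0, 0, 0], [0, 0, 0, 0, 0, 0]]}}

```text
time: 26.1
position: [0.6322, -0.0733, 0.3781]
tool_rot: [0.707, 0.707, -0.001, -0.002]
ft_force: [-0.2, -0.2, -0.9]
grip_width: 0.0385
grip_force: 14.8
```

```bash
python3 - <<'E'
from h import *
from scipy.optimize import least_squares
c=camera("scene");P=cloud(c);m=(P[...,2]>.165)&(P[...,2]<.2)&(abs(P[...,0]-.634)<.04)&(abs(P[...,1]+.074)<.04)
p=P[m];print(len(p),least_squares(lambda q:np.hypot(p[:,0]-q[0],p[:,1]-q[1])-.022,[.634,-.074],loss="soft_l1",f_scale=.002).x)
im=c["pixels"][80:300,200:430];cv2.imwrite("pics/s4.png",cv2.resize(im,(620,593),interpolation=cv2.INTER_CUBIC))
E
```

```text
137 [ 0.63186064 -0.0748593 ]
```

View pics/s4.png

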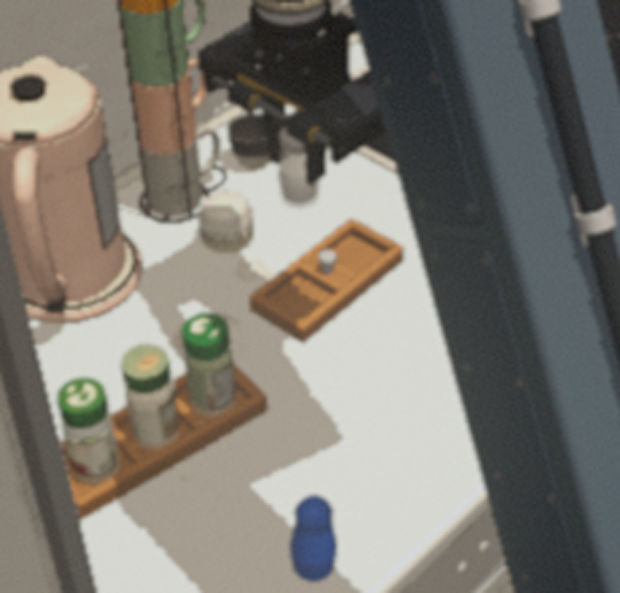

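All three jars stand in the rack. The shaker is held upright at (297,165) over the stand's left well, so I'll lower it.

>>> {"op": "step_arm", "data": {"rows": [[0.001, 0, -0.04, 0, 0, 0], [0, 0, -0.045, 0, 0, 0], [0, 0, -0.03, 0, 0, 0], [0, 0, -0.015, 0, 0, 0], [0, 0, -0.01, 0, 0, 0], [0, 0, -0.005, 0, 0, 0], [0, 0, -0.003, 0, 0, 0], [0, 0, -0.002, 0, 0, 0], [0, 0, -0.001, 0, 0, 0], [0, 0, 0, 0, 0, 0]]}}

```text
time: 27.4
position: [0.6343, -0.074, 0.2298]
tool_rot: [0.707, 0.707, 0.0, 0.001]
ft_force: [-0.0, -0.5, 4.1]
grip_width: 0.0391
grip_force: 15.2
```

>>> {"op": "step_arm", "data": {"rows": [[0, 0, 0, 0, 0, 0], [0, 0, 0, 0, 0, 0], [0, 0, 0, 0, 0, 0]], "jaw": 0.065}}

```text
time: 27.78
position: [0.6339, -0.0738, 0.2284]
tool_rot: [0.707, 0.707, -0.0, -0.0]
ft_force: [-0.3, -0.1, -0.3]
grip_width: 0.06
grip_force: 0.0
```

>>> {"op": "step_arm", "data": {"rows": [[0, 0, 0.02, 0, 0, 0], [0, 0, 0.045, 0, 0, 0], [0, 0, 0.055, 0, 0, 0], [0, 0, 0.05, 0, 0, 0], [-0.02, -0.02, 0, 0, 0, 0], [-0.038, -0.034, 0, 0, 0, 0], [-0.038, -0.034, 0, 0, 0, 0], [-0.037, -0.033, 0, 0, 0, 0], [-0.0183, -0.0175, 0, 0, 0, 0], [0, 0, 0, 0, 0, 0], [0, 0, 0, 0, 0, 0]]}}

```text
time: 29.15
position: [0.4831, -0.2121, 0.3996]
tool_rot: [0.707, 0.707, 0.0, 0.001]
ft_force: [0.5, -0.5, 1.6]
grip_width: 0.0646
grip_force: 0.0
```

```bash
python3 look.py scene top
```

```text
scene jar_a 0.96 [254. 225.  20.  38.] [0.61  0.159 0.114] 0.119
scene jar_a 0.76 [279. 216.  17.  40.] [0.598 0.093 0.114] 0.118
scene jar_a 0.59 [233. 240.  21.  40.] [0.62  0.227 0.114] 0.118
scene shaker_a 0.86 [317. 279.  17.  35.] [0.393 0.161 0.086] 0.089
scene shaker_a 0.69 [314. 180.  19.  35.] [ 0.636 -0.073  0.095] 0.099
top jar_a 0.81 [232. 200.  23.  25.] [0.608 0.155 0.113] 0.118
top jar_a 0.74 [261. 207.  23.  21.] [0.597 0.09  0.114] 0.118
top jar_a 0.72 [203. 196.  25.  26.] [0.619 0.224 0.113] 0.118
top shaker_a 0.79 [234. 294.  20.  19.] [0.393 0.157 0.085] 0.09
top shaker_a 0.31 [338. 138.  24.  25.] [ 0.775 -0.1    0.051] 0.055
```

>>> {"op": "step_arm", "data": {"rows": [[0, 0, -0.05, 0, 0, 0], [0, 0, -0.05, 0, 0, 0], [0, 0, -0.04, 0, 0, 0], [0, 0, -0.025, 0, 0, 0], [0, 0, -0.015, 0, 0, 0], [0, 0, 0, 0, 0, 0], [0, 0, 0, 0, 0, 0]]}}

```text
time: 30.32
position: [0.4832, -0.2125, 0.2196]
tool_rot: [0.707, 0.707, 0.0, 0.001]
ft_force: [-0.1, 0.8, -0.1]
grip_width: 0.0649
grip_force: 0.0
```

>>> {"op": "step_arm", "data": {"rows": [[0, 0, 0, 0, 0, 0], [0, 0, 0, 0, 0, 0], [0, 0, 0, 0, 0, 0], [0, 0, 0, 0, 0, 0], [0, 0, 0, 0, 0, 0]], "jaw": 0.03}}

```text
time: 30.95
position: [0.4831, -0.2126, 0.2192]
tool_rot: [0.707, 0.707, 0.0, 0.001]
ft_force: [1.0, 0.8, 2.6]
grip_width: 0.0392
grip_force: 15.1
```

>>> {"op": "step_arm", "data": {"rows": [[0, 0, 0.02, 0, 0, 0], [0, 0, 0.045, 0, 0, 0], [0, 0, 0.05, 0, 0, 0], [0, 0, 0.045, 0, 0, 0], [0.0194, 0.0056, 0, 0, 0, 0], [0.04, 0.013, 0, 0, 0, 0], [0.045, 0.014, 0, 0, 0, 0], [0.035, 0.011, 0, 0, 0, 0], [0.014, 0.005, 0, 0, 0, 0], [0, 0, 0, 0, 0, 0], [0, 0, 0, 0, 0, 0]]}}

```text
time: 32.33
position: [0.6348, -0.1641, 0.3782]
tool_rot: [0.707, 0.707, -0.001, -0.001]
ft_force: [1.3, 0.2, -1.3]
grip_width: 0.0393
grip_force: 14.8
```

```bash
python3 - <<'E'
from h import *
from scipy.optimize import least_squares
for n in("scene","top"):
    c=camera(n);P=cloud(c);m=(P[...,2]>.165)&(P[...,2]<.2)&(abs(P[...,0]-.6365)<.04)&(abs(P[...,1]+.164)<.04)
    p=P[m];print(len(p),least_squares(lambda q:np.hypot(p[:,0]-q[0],p[:,1]-q[1])-.022,[.6365,-.164],loss="soft_l1",f_scale=.002).x if len(p)>20 else 0)
E
```

```text
139 [ 0.63411006 -0.16906339]
0 0
```

>>> {"op": "step_arm", "data": {"rows": [[0.001, 0.002, -0.04, 0, 0, 0], [0, 0, -0.045, 0, 0, 0], [0, 0, -0.03, 0, 0, 0], [0, 0, -0.012, 0, 0, 0], [0, 0, -0.007, 0, 0, 0], [0, 0, -0.006, 0, 0, 0], [0, 0, -0.005, 0, 0, 0], [0, 0, -0.003, 0, 0, 0], [0, 0, -0.002, 0, 0, 0], [0, 0, 0, 0, 0, 0]]}}

```text
time: 33.67
position: [0.6373, -0.1617, 0.2293]
tool_rot: [0.707, 0.707, 0.0, 0.0]
ft_force: [-0.7, 1.5, 1.8]
grip_width: 0.0387
grip_force: 15.0
```

>>> {"op": "step_arm", "data": {"rows": [[0, 0, 0, 0, 0, 0], [0, 0, 0, 0, 0, 0], [0, 0, 0, 0, 0, 0]], "jaw": 0.065}}

```text
time: 34.05
position: [0.6371, -0.1618, 0.2287]
tool_rot: [0.707, 0.707, -0.0, 0.0]
ft_force: [-0.4, -0.4, 1.4]
grip_width: 0.0603
grip_force: 0.0
```

>>> {"op": "step_arm", "data": {"rows": [[0, 0, 0.02, 0, 0, 0], [0, 0, 0.045, 0, 0, 0], [0, 0, 0.055, 0, 0, 0], [0, 0, 0.05, 0, 0, 0], [-0.04, -0.02, 0, 0, 0, 0], [-0.045, -0.04, 0, 0, 0, 0], [-0.045, -0.04, 0, 0, 0, 0], [-0.045, -0.04, 0, 0, 0, 0], [-0.03, -0.05, 0, 0, 0, 0], [-0.03, -0.05, 0, 0, 0, 0], [0, 0, 0, 0, 0, 0], [0, 0, 0, 0, 0, 0]]}}

```text
time: 35.55
position: [0.4019, -0.4015, 0.3996]
tool_rot: [0.707, 0.707, 0.0, 0.0]
ft_force: [0.2, -0.3, 0.3]
grip_width: 0.065
grip_force: 0.0
```

```bash
python3 look.py scene; python3 - <<'E'
from h import *
a=camera("top")["pixels"][110:320,180:450];b=camera("scene")["pixels"][110:310,210:420]
cv2.imwrite("pics/f.png",np.hstack([cv2.resize(a,(410,400)),cv2.resize(b,(390,400))]))
E
```

```text
scene jar_a 0.93 [255. 226.  22.  42.] [0.61  0.16  0.115] 0.119
scene jar_a 0.85 [233. 241.  19.  37.] [0.62  0.227 0.115] 0.119
scene jar_a 0.67 [278. 215.  21.  41.] [0.599 0.091 0.114] 0.118
scene shaker_a 0.86 [312. 180.  14.  29.] [ 0.635 -0.071  0.095] 0.099
scene shaker_a 0.83 [316. 281.  15.  38.] [0.393 0.16  0.086] 0.09
scene shaker_a 0.75 [330. 167.  14.  32.] [ 0.635 -0.162  0.094] 0.099
scene shaker_a 0.4 [320. 188.  56.  38.] [ 0.634 -0.117  0.036] 0.034
```

View pics/f.png

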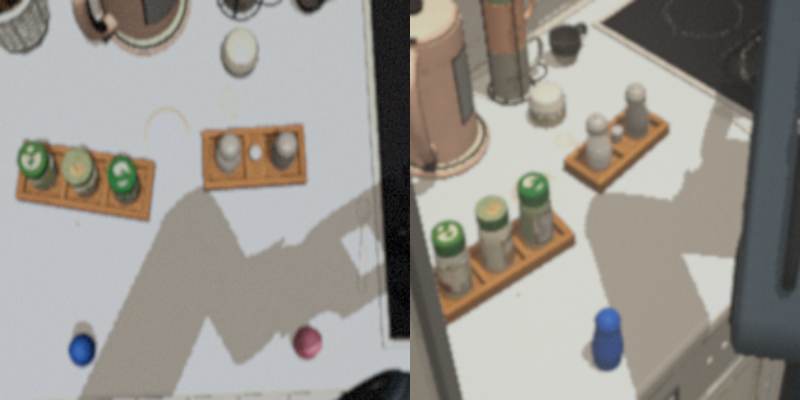

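The three jars (35–125,165) and both shakers (228,150) and (285,150) are upright and seated in their wells. The timer (240,50), spoon (362,240) and the two look-alikes haven't moved.

```bash
python3 -c "
from rig import hand_in;print(hand_in())"
```

```text
the job is handed in; nothing more can be done
None
```

All three jars are in the rack and both shakers are in the stand, upright, fully down and released; the egg timer, teaspoon and the pink and blue look-alikes were left alone, and the job was handed in at about 36 s.

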